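Put soap, thread and pegs away in their holders

ROBOT

A 6-joint arm with a two-finger parallel gripper is mounted at the origin on a cart in front of the work surface, level with it; the furniture and walls round the work are solid. World frame = base frame: x ahead of the robot, y to its left, z up, the work surface at z = 0. Lengths are in mm, angles in rad, forces in N, time in s.
With the tool pointing down it reaches from about 350 to 975 mm from the base axis. Payload 7.1 kg.
Tool frame: the origin (TCP) lies midway between the tips of the shut fingers; the grasp point (between the pads) lies ctrl.tcp_to_grasp behind it (ctrl.tcp_to_grasp is the distance from the TCP to the grasp point, in mm); z points along the fingers, y is the direction in which the jaws open and shut (so a half turn about z gives the same grasp; the last joint's range is limited). The gripper opens to 88 mm and grips with 3 to 60 N. Pads are 20 mm wide; open, the fingers measure 115 mm over their backs; the gripper's body (75 mm by 178 mm) begins 61 mm behind the grasp point.
Start: joints at [1.198, 0.423, 1.63, -0, 1.089, -0.019], TCP at [216.508, 586.284, 222.675] pointing down, gripper open.
Joint ranges: [-3, 3], [-0.9, 2.11], [0.09, 2.58], [-1.31, 4.45], [0.11, 2.69], [-2.54, 2.54]. Speed limits (rad/s): [2.39, 2.39, 3.01, 3.14, 3.14, 3.14].

INTERFACE

Orientations are given as a rotation vector (axis times angle).
In Python, from workcell import ctrl gives the robot as it stands.
- The arm moves only by the tool play_rows, never from a script. Its argument "increments" is text: rows parted by semicolons, each of 5 numbers parted by spaces: the opening, from 0 (shut) to 1 (fully open), then the shift along the world's x, y, z in m, then the turn about the world's z in degrees. A call has 1 to 20 rows; each row shifts and turns the commanded pose from where the row before left it; what a row does not reach is not made up. A row lasts 1/10 s, in which the tool goes at most 50 mm and 8.59 degrees, less where a joint would pass 70% of its speed; a pose out of reach is approached as far as the arm can. A call is refused whole if a number of a shift passes 0.05 or a number of a turn 8.59, either way. A call with a gripper value outside its range is refused whole. The fingers move at their own pace and stop on an object; the grip force is fixed at half the most. Time passes only in rows, so rows that do not move let the fingers close. It gives the time, the measured TCP pose, the force and the opening at its end, in the units of the state.
- ctrl.get_obs(): the state, without advancing time (a new reading comes with each control period).
- ctrl.get_image(name): name is "scene" or "top" or "wrist"; returns a dict with "img" (384x512x3 uint8, red, green, blue), "range_z" (384x512 float32, mm along the optical axis (not along the pixel's ray), 0 where there is no reading), "vertical_fov" (degrees; the focal length in pixels is half the picture's height over the tangent of half this angle, whatever the lens; pixels are square), "cx", "cy" (the principal point, pixels), "origin" and "attitude" of the camera in the world. Camera axes: x right, y down, z forward; pixel columns grow to the right and rows downward; lengths in mm; the calibration is good to about 2 mm. A picture is of the moment at which its call begins.
- ctrl.close_job(): hands the job in, once; it reports no verdict.
The state is a dict: "t": time; "qpos": joint angles; "qvel": joint speeds; "joint_torque": joint torques, N m; "ee_pos": TCP position; "orientation": TCP orientation; "ft_force": force on the tool from outside, world axes, zero at the start; "moment": the same for the moment, N m; "width": finger opening in mm.
Only numpy, scipy, OpenCV 4.12 (cv2) and the standard library are available. Lean on these libraries where they do the work, as an engineer would, in place of code of your own. Each camera call takes 0.05 s, during which the arm holds its last target. There are 200 camera calls.

TASK

Put the laundry and mending things away, each in its own holder: lay the bar of soap flat in the white soap dish, stand the reel of thread upright in the round steel holder, and lay one clothes peg flat and lengthwise in each of the two dark wooden trays. The battery and the tealight do not belong to these: leave them where they are.

Things in the scene. Friction and masses are not known exactly. Their poses are not given: they have to be found in the camera images.
- soap_centre (a point): centre of the loose bar of soap, a pale pink rounded bar lying flat, 48 (x) by 75 (y, its long axis) by 20 mm high, 90 g; the point is 10 mm above its underside. Its edges are well rounded, so grip it low and firmly across its 48 mm width (its x), at the middle
- peg_a_centre (a point): centre of one of two alike loose wooden clothes pegs, lying flat, 15 (x) by 72 (y, its long axis) by 12 mm high, 15 g; the point is 6 mm above its underside. Grip it across its 15 mm width (its x), at the middle. Either peg may go in either tray
- peg_b_centre (a point): centre of the other of two alike loose wooden clothes pegs, lying flat, 15 (x) by 72 (y, its long axis) by 12 mm high, 15 g; the point is 6 mm above its underside. Grip it across its 15 mm width (its x), at the middle. Either peg may go in either tray
- reel_centre (a point): centre of the loose reel of cream thread standing upright, 28 mm diameter, 36 mm high, 30 g, z axis up; the point is 18 mm above its underside. Grip its upper half, so that the fingers stay above the holder's rim
- battery_centre (a point): centre of a loose green and silver battery lying on its side, 50 mm long (y), 15 mm thick, point about 8 mm above the worktop; it rolls if knocked; not part of the job, to be left where it lies
- candle_centre (a point): centre of a loose tealight, a flat round candle in a metal cup, 38 mm diameter, 15 mm high, point 7.5 mm above its underside; not part of the job, to be left where it stands
- soap_dish: fixed white oblong soap dish, 78 (x) by 105 (y, its long axis) mm outside; inside 68 by 95 mm; floor 4 mm above the worktop, rim 10 mm above it (so 6 mm above the floor), walls 5 mm. Both long sides have a 44 mm gap in the rim at the middle for the fingers. Origin on the worktop under its centre, z up
- reel_holder: fixed low round steel holder, open at the top, 52 mm outside diameter, 44 mm inside diameter; floor 4 mm above the worktop, rim 14 mm above it (so 10 mm above the floor), wall 4 mm. Origin on the worktop under its centre, z up
- tray_a: one of two alike fixed dark wooden peg trays, 43 (x) by 100 (y, its long axis) mm outside; inside 33 by 90 mm; floor 4 mm above the worktop, rim 12 mm above it, walls 5 mm. Both long sides have a 56 mm gap in the rim at the middle for the fingers. Origin on the worktop under its centre, z up
- tray_b: the other of two alike fixed dark wooden peg trays, 43 (x) by 100 (y, its long axis) mm outside; inside 33 by 90 mm; floor 4 mm above the worktop, rim 12 mm above it, walls 5 mm. Both long sides have a 56 mm gap in the rim at the middle for the fingers. Origin on the worktop under its centre, z up
Mind the look-alikes: they are no part of the job. What is meant by the part that bears reel_centre is not orange, and is the smaller of those in its own colour.

How it is judged:
By the outcome, as a careful person would: the job done as asked, in the order asked, and still so for the second after the job is handed in, with the robot touching nothing.
It also fails if it takes over 128 s, if anything falls off the work surface, if the arm or the gripper's body presses on something with over 40 N, if the wrist force passes 120 N, or if a joint passes its speed limit or range.

## Working session

There is one attempt and no reset: what is moved stays moved. The work goes in short steps, Python scripts to look and compute and a tool call to move; the robot and the scene stay as the last step left them, time stands still between calls to the robot, and variables do not carry over. Pictures are saved under pics/ and viewed, on a budget of 14 in all, crops included, one or two more only if the job needs it, and the job is handed in when it is done.

Besides the shell and the picture viewer there is one more tool, called after ">>>" by a JSON object that holds its "method" and its "body", one argument or row to a line. play_rows: Moves the arm, as the interface text tells. Its arguments: {"type":"object","properties":{"increments":{"type":"string"}},"required":["increments"]}

```bash
mkdir -p pics; ls
cat > h.py <<'E'
import numpy as np, cv2, pickle
from scipy.spatial.transform import Rotation as R
from workcell import ctrl
def grab(n):
    d=ctrl.get_image(n); pickle.dump(d,open(f'{n}.pkl','wb')); return d
def load(n): return pickle.load(open(f'{n}.pkl','rb'))
def cam(d):
    f=d['img'].shape[0]/2/np.tan(np.radians(d['vertical_fov'])/2)
    a=np.array(d['attitude'],float)
    M=a if a.shape==(3,3) else R.from_rotvec(a).as_matrix()
    return f,M,np.array(d['origin'],float)
def ray(d,uv):
    f,M,o=cam(d); uv=np.atleast_2d(uv).astype(float)
    v=np.c_[(uv[:,0]-d['cx'])/f,(uv[:,1]-d['cy'])/f,np.ones(len(uv))]
    return o,v@M.T
def plane(d,uv,z):
    o,v=ray(d,uv); return o+v*((z-o[2])/v[:,2])[:,None]
def pts(d):
    H,W=d['range_z'].shape; u,v=np.meshgrid(np.arange(W),np.arange(H))
    o,r=ray(d,np.c_[u.ravel(),v.ravel()])
    return (o+r*d['range_z'].reshape(-1,1)).reshape(H,W,3)
def save(d,name,box=None,s=1.5):
    im=d['img'][:,:,::-1]
    if box: u0,v0,u1,v1=box; im=im[v0:v1,u0:u1]
    cv2.imwrite('pics/'+name,cv2.resize(im,None,fx=s,fy=s,interpolation=cv2.INTER_CUBIC))
E
python3 - <<'E'
from h import *
for n in('scene','top','wrist'):
    d=grab(n); print(n,d['attitude'],d['origin'],d['vertical_fov'],d['cx'],d['cy'])
    save(d,n+'0.png')
o=ctrl.get_obs(); print(o, ctrl.tcp_to_grasp)
E
```

```text
pics
scene [-2.24861531  0.9645673  -0.36899014] [  13.79466308 -459.32692545  816.38502272] 56.59509126655508 259.1002339089994 193.89448905685725
top [-2.11746079  2.13464309 -0.21711117] [ 326.06970598   -4.41367365 1095.83763794] 52.83125108489323 261.31336700939846 190.18445223843577
wrist [2.40460314 1.6766906  0.2053531 ] [154.59034979 608.86285226 384.14311392] 59.020029105316276 260.00405296191207 192.93824928834766
{'t': 0.15, 'qpos': array([ 1.19799830e+00,  4.23712030e-01,  1.63045636e+00,  8.46348253e-06,
        1.08859778e+00, -1.89780258e-02]), 'qvel': array([-0.00061774,  0.00063767, -0.00342651, -0.00040523, -0.00052024,
       -0.00042751]), 'joint_torque': array([-2.94327638e-04, -5.44983602e+01, -2.73915911e+01,  6.44410355e-02,
        2.04820500e-02, -5.83077463e-05]), 'ee_pos': array([216.36515097, 585.92109809, 222.07391716]), 'orientation': array([-5.52849134e-01, -3.09232561e+00,  1.80566944e-03]), 'ft_force': array([-1.88982902e-01,  6.95195613e-01, -6.04919108e-04]), 'moment': array([-0.02690831, -0.01696465,  0.04011486]), 'width': 87.89315813764485} 18.700000000000003
```

View pics/top0.png

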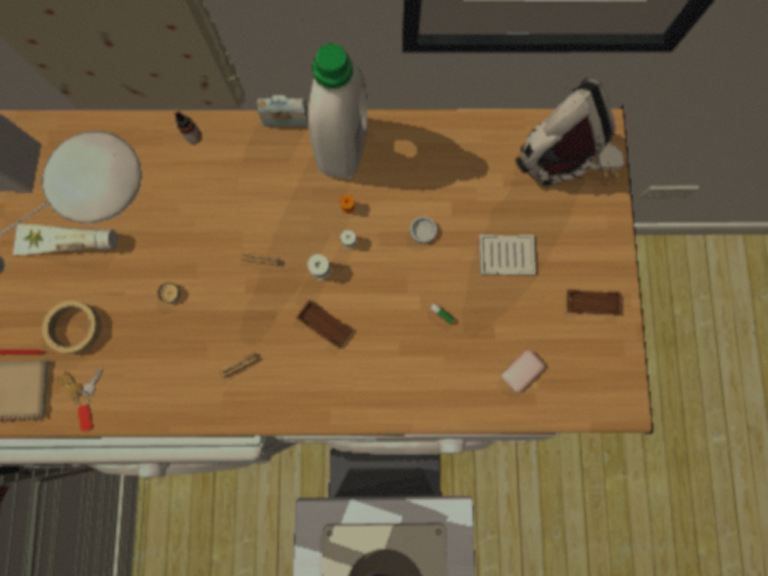

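View pics/scene0.png

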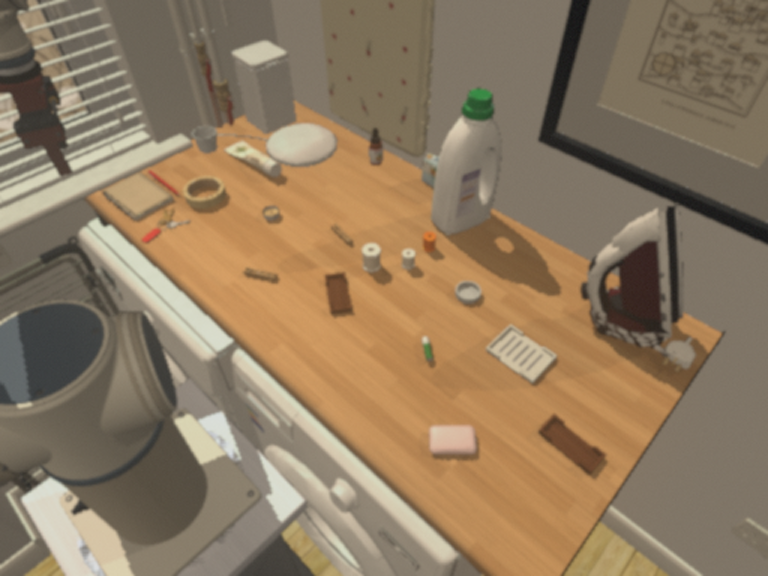

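The top view (768-wide) shows the soap at (523,371), dish (508,255), trays (325,325) and (594,302), pegs (262,260) and (240,366), steel holder (423,230), battery (443,314) and tealight (170,293).
Reel candidates are the large cream one at (319,266), the small cream one at (348,238) and the orange one at (347,203). I choose the small cream one.

```bash
cat > m.py <<'E'
from h import *
d=load('top'); s=load('scene')
P=pts(d); Q=pts(s)
T=dict(soap=(523,371),peg1=(262,260),peg2=(240,366),reel=(348,238),bigreel=(319,266),orange=(347,203),dish=(508,255),trayA=(325,325),trayB=(594,302),holder=(423,230),batt=(443,314),candle=(170,293))
S=dict(soap=(452,439),peg1=(342,235),peg2=(261,275),reel=(408,257),dish=(521,353),trayA=(338,293),trayB=(572,445),holder=(468,292),batt=(427,349),candle=(271,213),bigreel=(371,255),orange=(430,240))
for k in T:
    u,v=np.array(T[k])/1.5; u2,v2=np.array(S[k])/1.5
    # two-ray midpoint
    o1,r1=ray(d,(u,v)); o2,r2=ray(s,(u2,v2)); A=np.c_[r1[0],-r2[0]]
    t=np.linalg.lstsq(A,o2-o1,rcond=None)[0]; a=o1+t[0]*r1[0]; b=o2+t[1]*r2[0]
    print(k,'top depth',P[int(v),int(u)].round(),'scene depth',Q[int(v2),int(u2)].round(),'tri',((a+b)/2).round(),'gap',np.linalg.norm(a-b).round(1))
E
python3 m.py
python3 - <<'E'
from h import *
d=load('top'); save(d,'top_crop.png',(130,120,430,270),2.6)
E
```

```text
soap top depth [ 373. -257.   17.] scene depth [ 370. -260.   20.] tri [ 373. -260.   12.] gap 0.2
peg1 top depth [589. 233.   9.] scene depth [587. 228.  11.] tri [590. 232.   4.] gap 0.4
peg2 top depth [386. 264.  13.] scene depth [386. 259.  11.] tri [388. 266.   3.] gap 2.3
reel top depth [627.  65.  30.] scene depth [617.  58.  35.] tri [627.  66.  21.] gap 1.1
bigreel top depth [568. 119.  46.] scene depth [557. 108.  48.] tri [570. 119.  31.] gap 0.9
orange top depth [695.  68.  31.] scene depth [687.  60.  33.] tri [699.  67.  21.] gap 1.2
dish top depth [ 597. -243.    2.] scene depth [ 598. -241.    3.] tri [ 595. -244.    6.] gap 0.6
trayA top depth [464. 110.   7.] scene depth [465. 111.   5.] tri [462. 108.   8.] gap 1.2
trayB top depth [ 504. -405.    3.] scene depth [ 504. -404.    2.] tri [ 503. -406.    3.] gap 0.1
holder top depth [650. -80.  -0.] scene depth [652. -77.   3.] tri [647. -80.   6.] gap 0.2
batt top depth [ 481. -113.   17.] scene depth [ 480. -112.   13.] tri [ 481. -114.   11.] gap 0.4
candle top depth [526. 403.  10.] scene depth [523. 405.   8.] tri [525. 403.   8.] gap 0.5
```

View pics/top_crop.png

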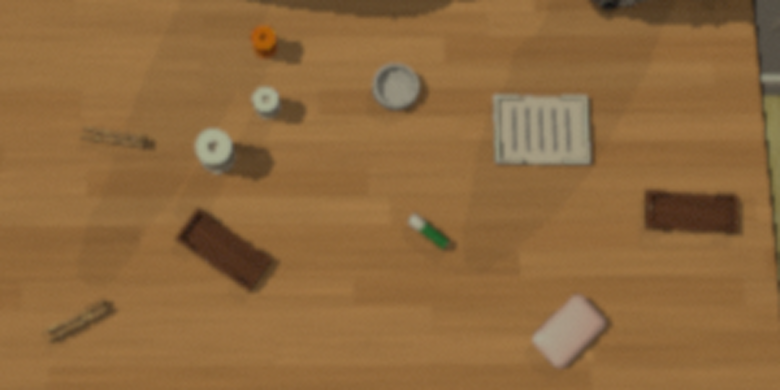

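View pics/wrist0.png

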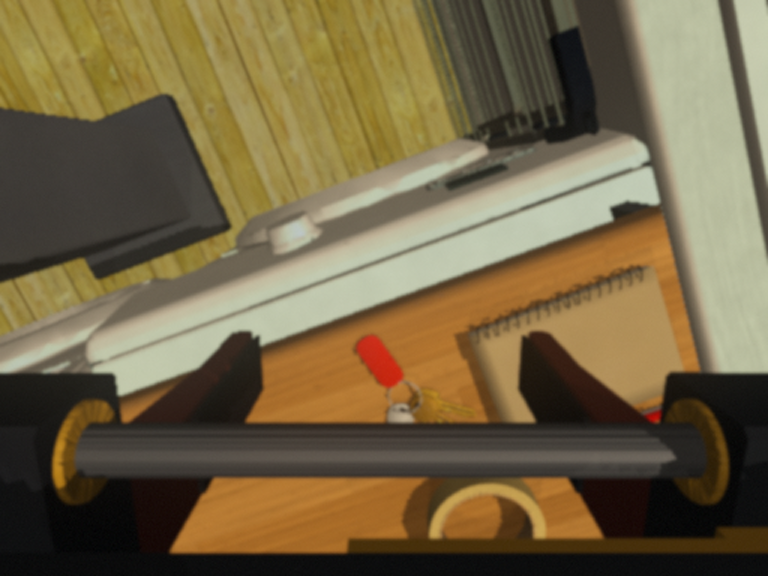

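The crop confirms three reels: orange at (264,41), small cream at (265,101) and large cream at (214,150). I take the small cream one. The wrist view shows only the clutter below the start pose: keys, notepad and tape roll.

```bash
cat > m2.py <<'E'
from h import *
d=load('top'); im=d['img']; hsv=cv2.cvtColor(im,cv2.COLOR_RGB2HSV).astype(int); P=pts(d)
H,S,V=hsv[...,0],hsv[...,1],hsv[...,2]
G=cv2.cvtColor(im,cv2.COLOR_RGB2GRAY)
def fit(name,uv,rad,mask,z):
    u,v=(np.array(uv)/1.5).astype(int); W=np.zeros(G.shape,np.uint8)
    W[v-rad:v+rad,u-rad:u+rad]=1; m=(mask&(W>0)).astype(np.uint8)
    n,L,st,c=cv2.connectedComponentsWithStats(m)
    if n<2: print(name,'none');return
    k=1+np.argmax(st[1:,4]); cs,_=cv2.findContours((L==k).astype(np.uint8),cv2.RETR_EXTERNAL,cv2.CHAIN_APPROX_NONE)
    cc=max(cs,key=len)[:,0].astype(float)
    X=plane(d,cc,z)[:,:2].astype(np.float32)
    (cx,cy),(w,h),a=cv2.minAreaRect(X)
    if w>h: long=a; 
    else: long=a+90
    print(name,'c',round(cx),round(cy),'size',round(w+2.8),round(h+2.8),'long-axis deg',round((long+90)%180-90,1),'area',st[k,4],'z',np.percentile(P[L==k][:,2],[10,50,90]).round(1))
print('table hsv',hsv[230,230],'z',np.median(P[225:240,180:190,2]))
fit('soap',(523,371),24,(S<95)&(V>110),14)
fit('dish',(508,255),27,(S<90)&(V>90),8)
fit('trayA',(325,325),24,(V<110),10)
fit('trayB',(594,302),24,(V<110),10)
fit('reel',(348,238),12,(S<100)&(V>90),34)
fit('holder',(423,230),16,(S<100),12)
fit('peg1',(262,260),20,(S<140),10)
fit('peg2',(240,366),20,(S<140),10)
for uv in[(262,260),(240,366)]:
    u,v=(np.array(uv)/1.5).astype(int); print(hsv[v,u-12:u+13].tolist()[::2])
E
python3 m2.py
```

```text
table hsv [ 16 147 111] z 0.2268850113445069
soap c 374 -259 size 49 77 long-axis deg -47.2 area 447 z [13.8 18.1 21.3]
dish c 599 -242 size 111 81 long-axis deg 89.6 area 973 z [1.9 5.  9.5]
trayA c 464 108 size 112 47 long-axis deg 55.3 area 585 z [ 1.2  4.6 11.7]
trayB c 502 -403 size 106 49 long-axis deg 85.7 area 561 z [ 1.5  4.8 12.2]
reel c 623 64 size 38 31 long-axis deg 0.2 area 108 z [ 3.9 34.3 38.3]
holder c 648 -80 size 55 54 long-axis deg 89.6 area 271 z [ 1.4  5.3 14.6]
peg1 c 591 230 size 75 18 long-axis deg 81.9 area 98 z [ 0.9 10.9 13.4]
peg2 c 389 266 size 22 74 long-axis deg -63.5 area 134 z [ 0.3  9.8 12.9]
[[16, 141, 127], [17, 142, 124], [17, 136, 124], [17, 134, 124], [16, 134, 131], [17, 134, 133], [16, 130, 122], [17, 131, 119], [17, 132, 116], [16, 123, 114], [16, 127, 122], [17, 137, 108], [17, 149, 101]]
[[16, 144, 154], [17, 138, 155], [17, 139, 143], [17, 130, 129], [18, 130, 118], [18, 132, 118], [18, 132, 120], [16, 128, 100], [16, 145, 97], [17, 149, 115], [16, 145, 135], [16, 146, 148], [16, 148, 152]]
```

>>> {"method": "play_rows", "body": {
  "increments": "1 0.034 -0.031 0 0;1 0.034 -0.031 0 0;1 0.034 -0.031 0 0;1 0.034 -0.031 0 0;1 0.034 -0.031 0 0;1 0.034 -0.031 0 0;1 0.006 -0.044 0 0;1 0.006 -0.044 0 0;1 0.006 -0.044 0 0;1 0.006 -0.044 0 0;1 0.006 -0.044 0 0;1 0.006 -0.044 0 0;1 0.006 -0.044 0 0;1 0.006 -0.044 0 -3.9;1 -0.014 -0.044 0 -3.9;1 -0.014 -0.044 0 -3.9;1 -0.014 -0.044 0 -3.9;1 -0.014 -0.044 0 -3.9;1 -0.014 -0.044 0 -3.9;1 -0.014 -0.044 0 -3.6"
}}

```text
t: 2.15
ee_pos: [383.5, -217.3, 222.8]
orientation: [1.263, 2.876, 0.0]
ft_force: [1.1, 0.3, 0.2]
width: 87.6
```

>>> {"method": "play_rows", "body": {
  "increments": "1 -0.014 -0.044 -0.03 0;1 0 0 -0.03 0;1 0 0 -0.03 0;1 0 0 0 0;1 0 0 0 0"
}}

```text
t: 2.65
ee_pos: [371.6, -255.5, 135.5]
orientation: [-1.259, -2.877, -0.0]
ft_force: [0.7, -0.0, 0.4]
width: 87.5
```

```bash
cat > w.py <<'E'
from h import *
def jaw():
    o=ctrl.get_obs(); M=R.from_rotvec(o['orientation']).as_matrix()
    return o['ee_pos'], np.degrees(np.arctan2(M[1,1],M[0,1])), M
def proj(d,X):
    f,M,o=cam(d); c=(np.atleast_2d(X)-o)@M; return np.c_[c[:,0]/c[:,2]*f+d['cx'],c[:,1]/c[:,2]*f+d['cy']]
def wfit(d,mask,z,near,zmask=None):
    """largest comp of mask nearest to 'near' xy -> rect in plane z"""
    m=mask.astype(np.uint8); m=cv2.morphologyEx(m,cv2.MORPH_OPEN,np.ones((3,3)))
    n,L,st,c=cv2.connectedComponentsWithStats(m); P=pts(d); best=None
    for k in range(1,n):
        if st[k,4]<80: continue
        cs,_=cv2.findContours((L==k).astype(np.uint8),cv2.RETR_EXTERNAL,cv2.CHAIN_APPROX_NONE)
        X=plane(d,max(cs,key=len)[:,0],z)[:,:2].astype(np.float32)
        (cx,cy),(w,h),a=cv2.minAreaRect(X)
        if np.hypot(cx-near[0],cy-near[1])>70: continue
        lo=a if w>h else a+90
        print('rect',round(cx,1),round(cy,1),'size',round(w,1),round(h,1),'long',round((lo+90)%180-90,1),'area',st[k,4],'z',np.percentile(P[L==k][:,2],[5,50,95]).round(1),'bbox',st[k,:4])
E
python3 - <<'E'
from w import *
d=grab('wrist'); save(d,'wrist1.png'); p,j,M=jaw(); print(p,j,ctrl.get_obs()['t'])
print(proj(d,[[374,-259,18]])*1.5)
hsv=cv2.cvtColor(d['img'],cv2.COLOR_RGB2HSV); P=pts(d)
wfit(d,(hsv[...,1]<90)&(hsv[...,2]>110),12,(374,-259))
print('-z'); wfit(d,(P[...,2]>7)&(P[...,2]<30),10,(374,-259))
E
```

```text
[ 372.33887351 -255.80798212  136.28746403] 42.75768226414482 2.7
[[388.82342911 289.27374525]]
rect 376.6 -257.1 size 39.1 68.7 long -47.2 area 3286 z [14.9 18.8 20.8] bbox [240 152  47  78]
-z
rect 376.1 -260.3 size 47.7 75.7 long -47.2 area 4474 z [12.2 18.  20.6] bbox [233 150  55  85]
```

View pics/wrist1.png

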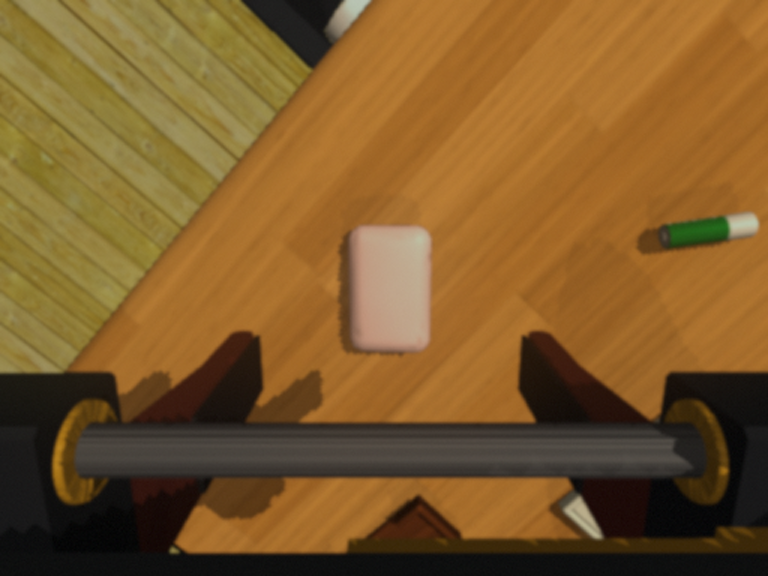

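The wrist view shows the soap at (390,290), square between the fingers, and the battery far off at (710,230).

>>> {"method": "play_rows", "body": {
  "increments": "1 0.0035 -0.0045 -0.03 0;1 0 0 -0.03 0;1 0 0 -0.03 0;1 0 0 -0.025 0;1 0 0 0 0;1 0 0 0 0;1 0 0 0 0"
}}

```text
t: 3.4
ee_pos: [376.6, -260.9, 22.2]
orientation: [1.258, 2.876, -0.001]
ft_force: [0.1, 0.3, 0.7]
width: 87.9
```

>>> {"method": "play_rows", "body": {
  "increments": "1 0 0 -0.01 0;1 0 0 -0.008 0;1 0 0 0 0;0 0 0 0 0;0 0 0 0 0;0 0 0 0 0;0 0 0 0 0;0 0 0 0 0;0 0 0 0 0;0 0 0 0 0;0 0 0 0 0"
}}

```text
t: 4.5
ee_pos: [375.3, -260.2, 2.5]
orientation: [1.259, 2.878, -0.0]
ft_force: [-0.6, -0.1, 1.2]
width: 45.7
```

>>> {"method": "play_rows", "body": {
  "increments": "0 0 0 0.01 0;0 0 0 0.02 0;0 0 0 0.03 0;0 0 0 0.04 0;0 0 0 0.02 0;0 0 0 0 0"
}}

```text
t: 5.1
ee_pos: [376.8, -261.3, 125.5]
orientation: [1.257, 2.873, -0.002]
ft_force: [-0.5, -0.7, -1.9]
width: 46.0
```

Run:
```python
from h import *
for n in('top','scene'):
    P=pts(load(n)).reshape(-1,3)
    for y0,y1 in((-500,-350),(-350,-300),(-300,-200),(-200,-100),(-100,0),(0,100)):
        m=(P[:,2]>40)&(P[:,2]<400)&(P[:,1]>y0)&(P[:,1]<y1)&(P[:,0]>450)&(P[:,0]<1000)
        q=P[m]; print(n,y0,y1,len(q), q[q[:,0].argsort()[:40:13]].round().tolist() if len(q) else '')
```

```text
top -500 -350 4052 [[738.0, -361.0, 40.0], [755.0, -367.0, 188.0], [761.0, -360.0, 46.0], [763.0, -357.0, 142.0]]
top -350 -300 2319 [[744.0, -332.0, 41.0], [751.0, -344.0, 41.0], [754.0, -347.0, 41.0], [756.0, -330.0, 49.0]]
top -300 -200 3192 [[740.0, -268.0, 76.0], [742.0, -274.0, 120.0], [743.0, -266.0, 75.0], [744.0, -273.0, 155.0]]
top -200 -100 2454 [[883.0, -172.0, 245.0], [885.0, -163.0, 255.0], [885.0, -158.0, 238.0], [885.0, -150.0, 242.0]]
top -100 0 2475 [[883.0, -93.0, 255.0], [885.0, -67.0, 252.0], [885.0, -44.0, 319.0], [885.0, -58.0, 349.0]]
top 0 100 4075 [[686.0, 64.0, 40.0], [752.0, 78.0, 86.0], [752.0, 84.0, 49.0], [753.0, 80.0, 98.0]]
scene -500 -350 6646 [[738.0, -354.0, 40.0], [758.0, -365.0, 183.0], [763.0, -355.0, 136.0], [764.0, -356.0, 131.0]]
scene -350 -300 3424 [[745.0, -331.0, 45.0], [753.0, -340.0, 41.0], [756.0, -326.0, 49.0], [757.0, -323.0, 41.0]]
scene -300 -200 4669 [[741.0, -270.0, 67.0], [744.0, -273.0, 72.0], [744.0, -272.0, 131.0], [745.0, -275.0, 132.0]]
scene -200 -100 3926 [[884.0, -152.0, 237.0], [886.0, -164.0, 242.0], [887.0, -170.0, 251.0], [887.0, -133.0, 250.0]]
scene -100 0 3225 [[882.0, -58.0, 359.0], [886.0, -54.0, 273.0], [886.0, -39.0, 251.0], [886.0, -82.0, 253.0]]
scene 0 100 5324 [[752.0, 67.0, 69.0], [753.0, 71.0, 98.0], [754.0, 80.0, 93.0], [754.0, 77.0, 58.0]]
```

>>> {"method": "play_rows", "body": {
  "increments": "0 0.037 -0.006 0 -7.2;0 0.037 -0.006 0 -7.2;0 0.037 -0.006 0 -7.2;0 0.037 -0.006 0 -7.2;0 0.037 -0.006 0 -7.2;0 0.037 -0.006 0 -7.2;0 0 0 0 0;0 0 0 0 0;0 0 0 0 0"
}}

```text
t: 6.0
ee_pos: [595.4, -295.5, 121.2]
orientation: [-2.227, -2.211, 0.002]
ft_force: [-0.8, -0.3, -0.1]
width: 46.0
```

Run:
```python
from w import *
d=grab('wrist'); save(d,'wrist2.png'); p,j,M=jaw(); print(p,j,ctrl.get_obs()['t'])
hsv=cv2.cvtColor(d['img'],cv2.COLOR_RGB2HSV); P=pts(d)
print('dish');wfit(d,(hsv[...,1]<80)&(hsv[...,2]>90)&(P[...,2]<20),9,(599,-242))
wfit(d,(P[...,2]>7)&(P[...,2]<15),10,(599,-242))
print('soap');wfit(d,(P[...,2]>70)&(hsv[...,1]<90)&(hsv[...,2]>110),p[2]+12,p)
```

```text
[ 595.50681538 -295.67425894  121.57979952] -0.43912841141961423 6.05
dish
rect 599.5 -237.7 size 95.6 76.1 long 89.4 area 11096 z [2.9 4.2 9.8] bbox [215  54 101 125]
rect 600.3 -204.6 size 30.0 77.4 long -1.0 area 1157 z [ 8.   9.6 10.9] bbox [215  53 102  43]
rect 563.1 -271.7 size 17.3 4.9 long 88.1 area 135 z [ 7.7  9.5 10.8] bbox [217 151   7  22]
rect 635.5 -276.3 size 4.9 24.0 long -88.5 area 173 z [ 8.   9.5 10.8] bbox [306 152   7  30]
soap
rect 596.8 -284.3 size 55.3 40.3 long 87.9 area 9048 z [131.5 137.  139.4] bbox [219 170  90 112]
```

View pics/wrist2.png

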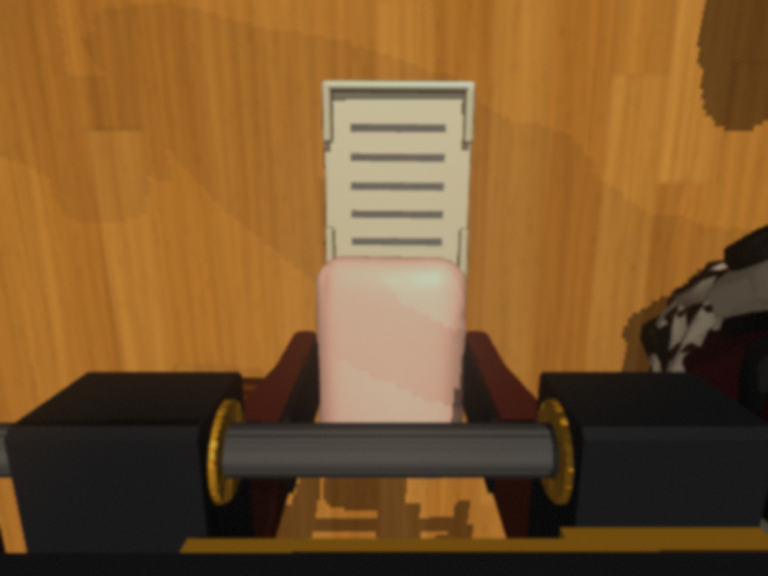

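The soap is held level at (390,340), and the dish is clear ahead at (398,170), centred at about (600,-242).

>>> {"method": "play_rows", "body": {
  "increments": "0 0.004 0.027 0 0;0 0 0.0265 0 0;0 0 0 -0.03 0;0 0 0 -0.03 0;0 0 0 -0.03 0;0 0 0 -0.015 0;0 0 0 0 0;0 0 0 0 0;0 0 0 0 0"
}}

```text
t: 6.95
ee_pos: [602.3, -243.3, 19.1]
orientation: [2.229, 2.211, 0.001]
ft_force: [0.8, -0.9, -0.7]
width: 46.0
```

>>> {"method": "play_rows", "body": {
  "increments": "0 -0.001 0 -0.008 0;0 0 0 0 0;0 0 0 0 0;0 0 0 0 0"
}}

```text
t: 7.35
ee_pos: [600.4, -242.7, 9.6]
orientation: [2.23, 2.212, 0.0]
ft_force: [-0.8, 0.2, -0.8]
width: 45.9
```

>>> {"method": "play_rows", "body": {
  "increments": "0 0 0 -0.001 0;0 0 0 -0.001 0;0 0 0 0 0"
}}

```text
t: 7.65
ee_pos: [600.2, -242.6, 7.3]
orientation: [-2.23, -2.212, 0.0]
ft_force: [-0.7, 0.4, -0.1]
width: 45.9
```

>>> {"method": "play_rows", "body": {
  "increments": "0.7 0 0 0 0;0.7 0 0 0 0;0.7 0 0 0 0;0.7 0 0 0 0;0.7 0 0 0.01 0;0.7 0 0 0.03 0;0.7 0 0 0.04 0;0.7 0 0 0.04 0;0.7 0.003 0.044 0 7.8;0.7 0.003 0.044 0 7.8;0.7 0.003 0.044 0 7.8;0.7 0.003 0.044 0 7.8;0.7 0.003 0.044 0 7.8;0.7 0.003 0.044 0 7.8;0.7 0.003 0.044 0 7.8;0.7 0 0 0 7.8;0.7 0 0 0 7.8;0.7 0 0 0 0;0.7 0 0 0 0"
}}

```text
t: 9.55
ee_pos: [621.4, 65.3, 128.0]
orientation: [0.559, 3.091, 0.0]
ft_force: [-0.7, 0.1, -0.4]
width: 61.4
```

Run:
```python
from w import *
d=grab('wrist'); save(d,'wrist3.png'); p,j,M=jaw(); print(p,j,ctrl.get_obs()['t'])
hsv=cv2.cvtColor(d['img'],cv2.COLOR_RGB2HSV); P=pts(d)
wfit(d,(hsv[...,1]<100)&(P[...,2]>31)&(P[...,2]<60),36,(624,64))
print(proj(d,[[624,64,36]])*1.5)
t=grab('top'); P=pts(t); save(t,'top2.png',(220,130,430,270),3.5)
m=(P[...,2]>10)&(P[...,2]<30)&(abs(P[...,0]-600)<60)&(abs(P[...,1]+242)<60)
print('soap z',np.percentile(P[m][:,2],[10,50,90]),P[m].mean(0))
```

```text
[621.38663502  65.07052021 127.86807313] 69.51614465661982 9.6
rect 627.2 65.1 size 27.3 27.5 long -20.5 area 935 z [34.4 35.6 36.8] bbox [245 185  36  35]
[[389.61410939 298.48182989]]
soap z [11.92564485 21.29101041 25.56001155] [ 595.95175319 -241.08926974   20.23518396]
```

View pics/wrist3.png

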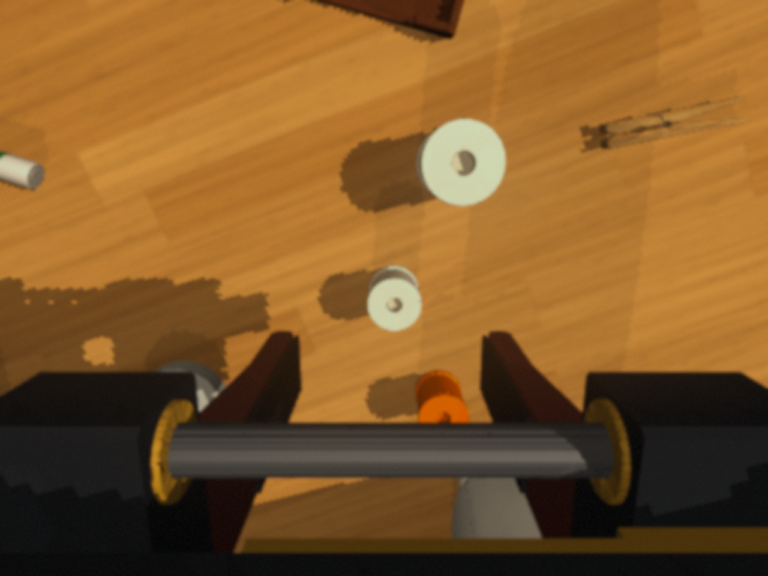

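View pics/top2.png

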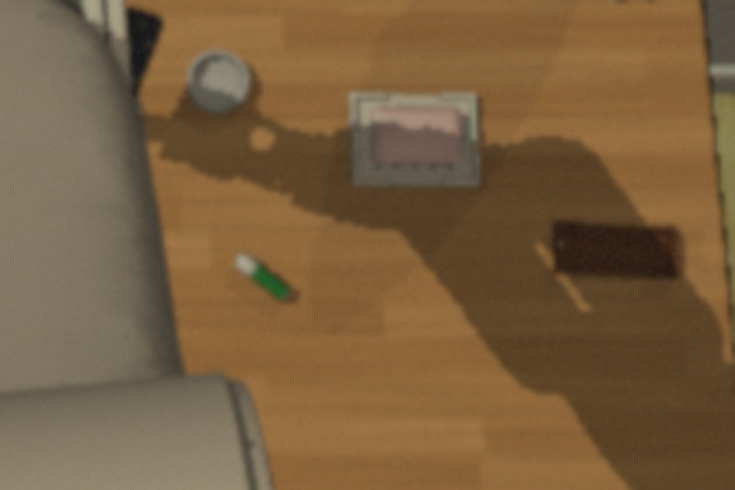

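The wrist view shows the small reel's top at (394,304), 27 mm across and 36 mm high, and the soap lies in the dish in the top crop.

>>> {"method": "play_rows", "body": {
  "increments": "0.7 0.0055 0 -0.03 0;0.7 0 0 -0.03 0;0.7 0 0 -0.03 0;0.7 0 0 -0.02 0;0.7 0 0 -0.001 0;0.7 0 0 0 0;0.7 0 0 0 0;0 0 0 0 0;0 0 0 0 0;0 0 0 0 0;0 0 0 0 0;0 0 0 0 0;0 0 0 0 0;0 0 0 0 0"
}}

```text
t: 11.05
ee_pos: [626.9, 65.4, 16.6]
orientation: [0.553, 3.092, 0.0]
ft_force: [-0.3, -0.4, 3.1]
width: 27.6
```

>>> {"method": "play_rows", "body": {
  "increments": "0 0 0 0.01 0;0 0 0 0.025 0;0 0 0 0.035 0;0 0.011 -0.032 0 0;0 0.011 -0.032 0 0;0 0.011 -0.032 0 0;0 0.011 -0.032 0 0;0 0.011 -0.032 0 0;0 0 0 0 0;0 0 0 0 0;0 0 0 0 0"
}}

```text
t: 12.15
ee_pos: [681.2, -93.7, 86.4]
orientation: [-0.552, -3.092, -0.0]
ft_force: [1.0, 0.3, -0.7]
width: 27.8
```

Run:
```python
from w import *
d=grab('wrist'); save(d,'wrist4.png'); p,j,M=jaw(); print(p,j,ctrl.get_obs()['t'],ctrl.get_obs()['width'])
hsv=cv2.cvtColor(d['img'],cv2.COLOR_RGB2HSV); P=pts(d)
wfit(d,(hsv[...,1]<100)&(P[...,2]>-5)&(P[...,2]<25),12,(649,-80))
print('rim');wfit(d,(P[...,2]>9)&(P[...,2]<22),14,(649,-80))
print('reel');wfit(d,(P[...,2]>80)&(hsv[...,1]<100)&(hsv[...,2]>110),p[2]+19,p)
```

```text
[681.26873364 -93.43554853  86.42376453] 69.79231346952972 12.2 27.456761873058017
rect 649.2 -79.5 size 51.2 51.1 long 69.8 area 4283 z [ 2.9  4.5 14.5] bbox [227 116  74  74]
rim
rect 649.0 -78.8 size 50.5 50.9 long -66.1 area 1288 z [11.5 13.8 15. ] bbox [227 116  75  74]
reel
rect 677.5 -92.4 size 26.7 32.7 long -20.2 area 2822 z [ 96.4 105.3 106.4] bbox [231 214  59  68]
rect 708.1 -91.3 size 17.6 2.1 long 69.8 area 151 z [183.5 184.3 185.2] bbox [266 302  38   5]
```

View pics/wrist4.png

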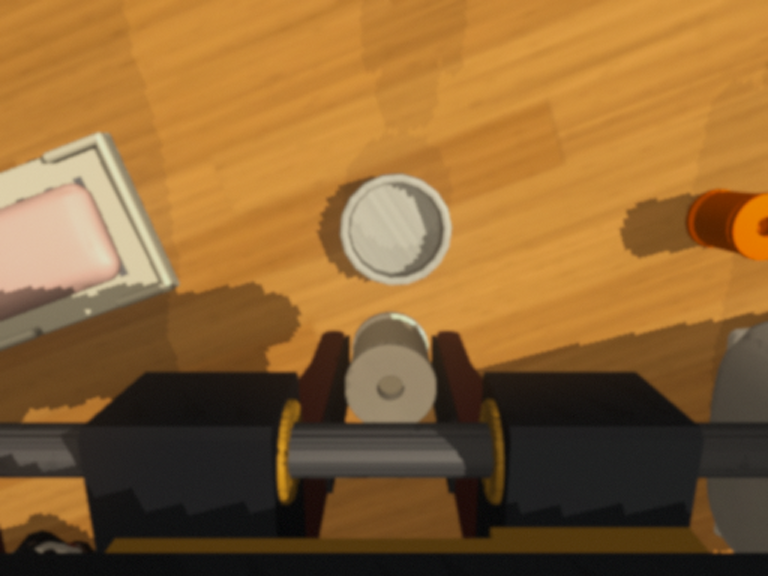

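The holder at (396,229) measures (649,-79.5) with its rim at 14 mm, and the reel hangs upright at (390,375).

>>> {"method": "play_rows", "body": {
  "increments": "0 -0.016 0.007 0 0;0 -0.016 0.007 0 0;0 0 0 0 0;0 0 0 -0.02 0;0 0 0 -0.02 0;0 0 0 -0.015 0;0 0 0 -0.007 0;0 0 0 0 0;0 0 0 0 0;0 0 0 0 0"
}}

```text
t: 13.2
ee_pos: [650.5, -80.8, 25.3]
orientation: [0.553, 3.091, 0.0]
ft_force: [0.4, -0.5, -0.6]
width: 27.7
```

>>> {"method": "play_rows", "body": {
  "increments": "0 0 0 -0.002 0;0 0 0 -0.001 0;0 0 0 0 0;0 0 0 0 0"
}}

```text
t: 13.6
ee_pos: [649.8, -80.7, 21.5]
orientation: [0.553, 3.093, -0.0]
ft_force: [-0.7, -0.7, -0.1]
width: 27.5
```

>>> {"method": "play_rows", "body": {
  "increments": "0 0 0 -0.001 0;0.5 0 0 0 0;0.5 0 0 0 0;0.5 0 0 0 0;0.5 0 0 0.01 0;0.5 0 0 0.03 0;0.5 0 0 0.035 0;0.5 0 0 0.035 0;0.5 -0.008 0.044 0 -7.8;0.5 -0.008 0.044 0 -7.8;0.5 -0.008 0.044 0 -7.8;0.5 -0.008 0.044 0 -7.8;0.5 -0.009 0.044 0 -7.8;0.5 -0.009 0.045 0 -7.8;0.5 -0.009 0.045 0 -7.8;0.5 0 0 0 -7.8;0.5 0 0 0 -7.8;0.5 0 0 0 -7.8"
}}

```text
t: 15.4
ee_pos: [590.6, 230.1, 131.2]
orientation: [2.38, 2.05, 0.001]
ft_force: [0.5, -0.4, -0.9]
width: 44.2
```

>>> {"method": "play_rows", "body": {
  "increments": "0.5 0 0 0 0;0.5 0 0 0 0"
}}

```text
t: 15.6
ee_pos: [590.9, 229.4, 130.9]
orientation: [2.372, 2.06, 0.001]
ft_force: [-0.6, 0.3, 0.8]
width: 44.0
```

Run:
```python
from w import *
d=grab('wrist'); save(d,'wrist5.png'); p,j,M=jaw(); print(p,j,ctrl.get_obs()['t'])
P=pts(d)
wfit(d,(P[...,2]>6)&(P[...,2]<16),10,(591,230))
print(proj(d,[[591,230,10]])*1.5)
```

```text
[590.88618404 229.23635418 130.83192113] -8.092569855881868 15.65
rect 597.0 234.1 size 70.6 6.1 long 80.5 area 483 z [ 9.4 10.7 11.9] bbox [262 139   9  82]
rect 589.9 234.3 size 68.9 6.0 long 80.5 area 479 z [ 9.6 10.9 11.9] bbox [254 141   8  80]
[[389.3921912  279.48795956]]
```

View pics/wrist5.png

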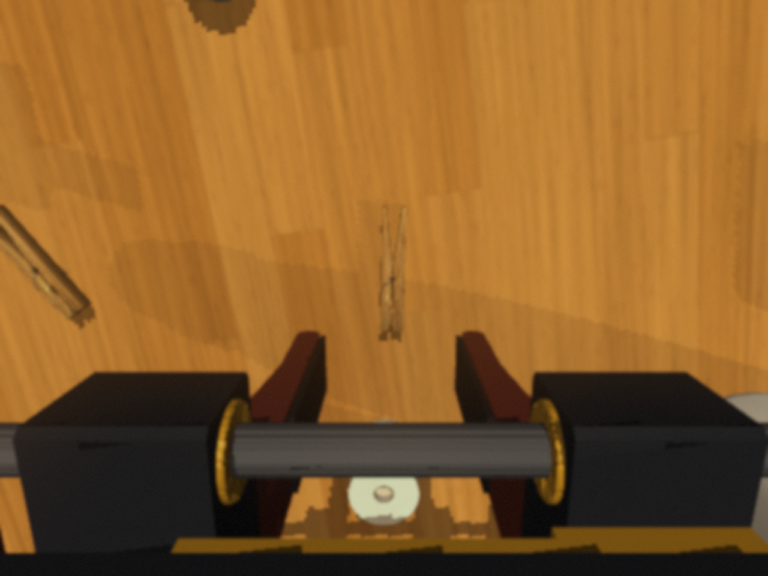

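Peg 1 sits at (392,272), aligned with the fingers to about 1.4°.

>>> {"method": "play_rows", "body": {
  "increments": "0.5 0.002 0.0035 -0.03 -1.4;0.5 0 0 -0.03 0;0.5 0 0 -0.03 0;0.5 0 0 -0.025 0;0.5 0 0 -0.01 0;0.5 0 0 0 0;0.5 0 0 0 0"
}}

```text
t: 16.35
ee_pos: [593.5, 233.0, 6.3]
orientation: [2.4, 2.027, 0.002]
ft_force: [0.9, -0.5, 0.2]
width: 43.9
```

>>> {"method": "play_rows", "body": {
  "increments": "0.5 0 0 -0.003 0;0.5 0 0 0 0;0 0 0 0 0;0 0 0 0 0;0 0 0 0 0;0 0 0 0 0;0 0 0 0 0;0 0 0 0 0;0 0 0 0 0"
}}

```text
t: 17.25
ee_pos: [592.8, 232.8, 2.5]
orientation: [2.401, 2.026, 0.0]
ft_force: [-0.1, -0.0, 1.5]
width: 14.8
```

>>> {"method": "play_rows", "body": {
  "increments": "0 0 0 0.01 0;0 0 0 0.03 0;0 0 0 0.04 0;0 -0.031 -0.033 0 -5;0 -0.031 -0.033 0 -5;0 -0.031 -0.033 0 -5;0 -0.031 -0.033 0 -5;0 -0.031 -0.033 0 -5.2;0 0 0 0 0;0 0 0 0 0;0 0 0 0 0"
}}

```text
t: 18.35
ee_pos: [439.4, 68.3, 83.1]
orientation: [2.784, 1.454, 0.004]
ft_force: [-0.8, 0.5, -0.7]
width: 15.1
```

Run:
```python
from w import *
d=grab('wrist'); save(d,'wrist6.png'); p,j,M=jaw(); print(p,j,ctrl.get_obs()['t'],ctrl.get_obs()['width'])
hsv=cv2.cvtColor(d['img'],cv2.COLOR_RGB2HSV); P=pts(d)
wfit(d,(hsv[...,2]<115)&(P[...,2]>-3)&(P[...,2]<20),8,(464,108))
print('rim');wfit(d,(P[...,2]>8)&(P[...,2]<18),12,(464,108))
```

```text
[439.41883205  68.46429448  82.90806183] -34.81384372071843 18.4 14.457854483352044
rect 466.9 110.3 size 100.6 43.3 long 54.9 area 8163 z [ 3.   4.2 12.1] bbox [225  54  66 149]
rim
rect 489.8 143.2 size 21.5 42.7 long -34.8 area 1000 z [ 9.9 11.7 13. ] bbox [224  52  67  36]
rect 433.4 88.3 size 21.0 14.0 long 55.2 area 311 z [10.3 11.8 13.1] bbox [226 171  21  30]
rect 458.9 70.0 size 21.7 7.8 long 55.8 area 248 z [10.1 11.8 13.1] bbox [275 171  12  31]
```

View pics/wrist6.png

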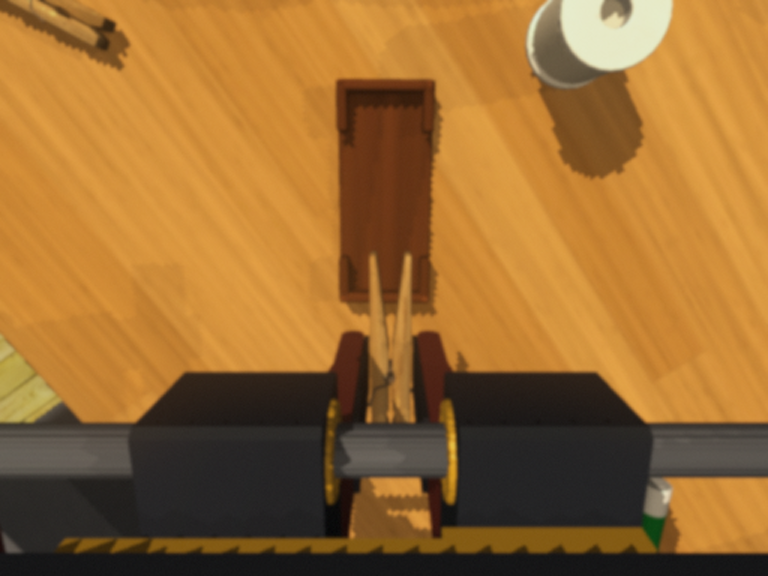

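Tray A is clear ahead at (386,190) and measures (467,110.7) with its long axis at 55°. The peg is held along the tray axis, and its far end is at (390,252).

Run:
```python
from w import *
d=load('wrist'); p=np.array([439.4,68.4,83]); u=np.array([.574,.819])
for z in(90,95): q=plane(d,[(260,168)],z)[0]; print(z,q.round(1),(q[:2]-p[:2])@u,(q[:2]-p[:2])@[u[1],-u[0]])
P=pts(d); print(P[170:185:4,247].round(),P[170:185:4,272].round())
```

```text
90 [462.1 100.2  90. ] 39.05880713691215 0.3267792450979564
95 [462.6 100.9  95. ] 39.92734734756145 0.3151158651515325
[[457. 103.  91.]
 [456. 101.  91.]
 [454. 100.  91.]
 [453.  98.  91.]] [[466.  96.  91.]
 [465.  95.  92.]
 [464.  93.  91.]
 [463.  92.  92.]]
```

>>> {"method": "play_rows", "body": {
  "increments": "0 0.013 0.02 0 0;0 0.013 0.02 0 0;0 0 0 -0.025 0;0 0 0 -0.025 0;0 0 0 -0.02 0;0 0 0 0 0;0 0 0 0 0;0 0 0 0 0"
}}

```text
t: 19.2
ee_pos: [464.8, 108.3, 13.2]
orientation: [2.784, 1.454, 0.002]
ft_force: [0.3, 0.1, -0.4]
width: 14.6
```

>>> {"method": "play_rows", "body": {
  "increments": "0 0.0005 0 -0.004 0;0 0 0 -0.002 0;0 0 0 0 0;0 0 0 0 0"
}}

```text
t: 19.6
ee_pos: [464.4, 107.8, 6.6]
orientation: [2.785, 1.454, 0.0]
ft_force: [-0.7, -0.9, 0.6]
width: 14.4
```

>>> {"method": "play_rows", "body": {
  "increments": "0.35 0 0 0 0;0.35 0 0 0 0;0.35 0 0 0 0;0.35 0 0 0.01 0;0.5 0 0 0.03 0;0.5 0 0 0.04 0;0.5 0 0 0.043 0;0.5 -0.019 0.0395 0 7.7;0.5 -0.019 0.0395 0 7.7;0.5 -0.019 0.0395 0 7.7;0.5 -0.0185 0.0395 0 7.7;0.5 0 0 0 7.7;0.5 0 0 0 7.7;0.5 0 0 0 7.7;0.5 0 0 0 7.4;0.5 0 0 0 0;0.5 0 0 0 0"
}}

```text
t: 21.3
ee_pos: [388.8, 265.8, 129.9]
orientation: [1.659, 2.667, 0.001]
ft_force: [0.2, 0.5, 0.2]
width: 44.3
```

Run:
```python
from w import *
d=grab('wrist'); save(d,'wrist7.png'); p,j,M=jaw(); print(p,j,ctrl.get_obs()['t'])
P=pts(d)
wfit(d,(P[...,2]>6)&(P[...,2]<16),11,(389,266))
m=cv2.morphologyEx(((P[...,2]>6)&(P[...,2]<16)).astype(np.uint8),cv2.MORPH_CLOSE,np.ones((5,5)))
print('closed');wfit(d,m>0,11,(389,266))
t=grab('top'); P=pts(t); m=(P[...,2]>12)&(P[...,2]<22)&(abs(P[...,0]-467)<30)&(abs(P[...,1]-110)<45)
print('pegA',m.sum(),P[m].mean(0) if m.any() else ''); save(t,'top3.png',(150,120,350,270),3.5)
```

```text
[388.81771658 265.80950046 129.79219389] 26.246120798666105 21.35
rect 394.2 270.7 size 5.2 71.4 long -63.3 area 479 z [ 9.5 10.9 11.9] bbox [265 143   7  83]
rect 391.0 260.8 size 6.0 56.4 long -63.6 area 424 z [ 9.5 10.8 11.8] bbox [256 161   8  65]
closed
rect 390.7 268.9 size 13.1 71.4 long -62.8 area 1075 z [ 0.1 10.7 11.9] bbox [255 143  17  83]
pegA 99 [463.27213341 108.19635161  15.19700089]
```

View pics/wrist7.png

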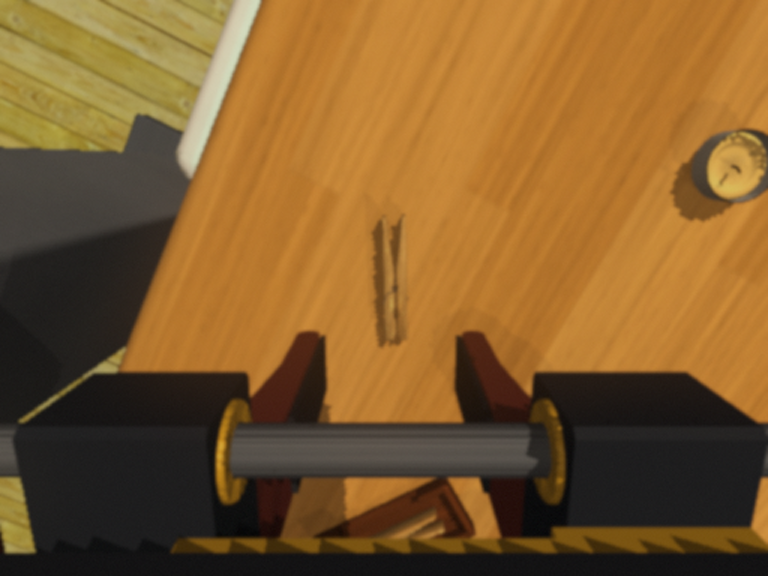

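Peg 2 lies at (392,280), lined up with the fingers. The tealight is clear at (735,165), and peg 1 is visible in tray A at the bottom.

>>> {"method": "play_rows", "body": {
  "increments": "0.5 0.002 0.003 -0.03 0.4;0.5 0 0 -0.03 0;0.5 0 0 -0.03 0;0.5 0 0 -0.025 0;0.5 0 0 -0.009 0;0.5 0 0 -0.003 0;0.5 0 0 0 0;0.5 0 0 0 0;0 0 0 0 0;0 0 0 0 0;0 0 0 0 0;0 0 0 0 0;0 0 0 0 0;0 0 0 0 0;0 0 0 0 0"
}}

```text
t: 22.9
ee_pos: [390.9, 268.9, 2.7]
orientation: [1.645, 2.676, 0.0]
ft_force: [-0.6, -0.4, 5.7]
width: 14.5
```

>>> {"method": "play_rows", "body": {
  "increments": "0 0 0 0.01 0;0 0 0 0.035 0;0 0 0 0.045 0;0 0.007 -0.045 0 -2;0 0.007 -0.045 0 -2;0 0.007 -0.045 0 -2;0 0.007 -0.045 0 -2;0 0.007 -0.045 0 -2;0 0.007 -0.045 0 -2;0 0.007 -0.045 0 -2;0 0.007 -0.045 0 -2;0 0.007 -0.045 0 -2;0 0.007 -0.045 0 -2;0 0.007 -0.045 0 -2;0 0.007 -0.045 0 -2;0 0.006 -0.045 0 -2;0 0.006 -0.045 0 -2;0 0.006 -0.045 0 -2;0 0.006 -0.045 0 -1"
}}

```text
t: 24.8
ee_pos: [498.5, -452.9, 92.9]
orientation: [-2.302, -2.137, -0.0]
ft_force: [0.0, 0.7, -0.2]
width: 14.2
```

>>> {"method": "play_rows", "body": {
  "increments": "0 0 0 0 0;0 0 0 0 0;0 0 0 0 0"
}}

```text
t: 25.1
ee_pos: [498.2, -449.8, 92.2]
orientation: [-2.299, -2.139, -0.0]
ft_force: [1.1, 0.1, -0.6]
width: 15.0
```

Run:
```python
from w import *
d=grab('wrist'); save(d,'wrist8.png'); p,j,M=jaw(); print(p,j,ctrl.get_obs()['t'],ctrl.get_obs()['width'])
hsv=cv2.cvtColor(d['img'],cv2.COLOR_RGB2HSV); P=pts(d)
wfit(d,(hsv[...,2]<115)&(P[...,2]>-3)&(P[...,2]<20),8,(502,-403))
print('rim');wfit(d,(P[...,2]>8)&(P[...,2]<18),12,(502,-403))
print('peg');wfit(d,(P[...,2]>p[2]+2)&(P[...,2]<p[2]+16),p[2]+9,p)
```

```text
[ 498.37343616 -449.52559705   92.31011249] -4.110628447581279 25.15 14.772787857409124
rect 504.5 -404.4 size 99.2 42.4 long 86.6 area 7357 z [ 2.9  4.2 12.1] bbox [233  64  62 140]
rim
rect 507.3 -363.9 size 21.5 42.2 long -3.1 area 884 z [10.3 11.8 13. ] bbox [233  60  63  35]
rect 517.1 -442.0 size 21.9 14.1 long 86.5 area 300 z [10.  11.8 12.9] bbox [275 173  20  30]
rect 485.1 -440.4 size 22.0 6.8 long 87.3 area 226 z [ 9.5 11.9 13. ] bbox [236 174  11  30]
peg
rect 499.1 -440.1 size 53.7 13.4 long 85.7 area 2151 z [ 98.6 100.3 101.3] bbox [246 174  29 107]
rect 511.5 -439.9 size 6.1 9.1 long -3.5 area 189 z [ 95.6 102.  107.4] bbox [276 221  20  13]
rect 487.9 -438.2 size 5.3 9.3 long -12.2 area 177 z [ 95.8 102.1 107.4] bbox [226 222  20  12]
```

View pics/wrist8.png

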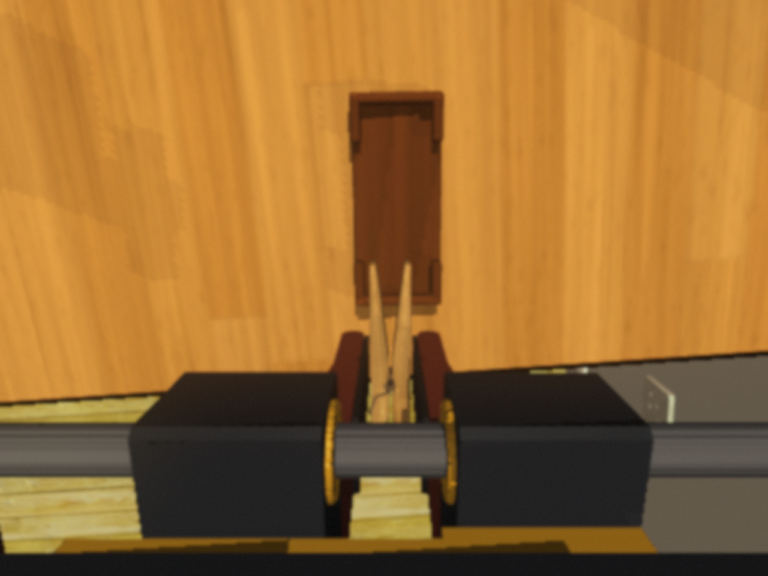

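Tray B at (397,200) measures (504.5,-404) with its long axis at 86.7°, and the peg is held centred.

>>> {"method": "play_rows", "body": {
  "increments": "0 0.003 0.023 0 0.8;0 0.003 0.0224 0 0;0 0 0 -0.03 0;0 0 0 -0.03 0;0 0 0 -0.02 0;0 0 0 0 0;0 0 0 0 0;0 0 0 0 0"
}}

```text
t: 25.95
ee_pos: [505.7, -405.8, 13.9]
orientation: [2.284, 2.155, 0.0]
ft_force: [0.8, -0.2, 0.3]
width: 14.6
```

>>> {"method": "play_rows", "body": {
  "increments": "0 -0.001 0.001 -0.004 0;0 0 0 -0.002 0;0 0 0 0 0;0 0 0 0 0"
}}

```text
t: 26.35
ee_pos: [503.8, -404.8, 6.7]
orientation: [2.286, 2.155, 0.0]
ft_force: [-0.1, 1.0, 2.1]
width: 15.0
```

Release, retreat and move out of the way for the final check.

>>> {"method": "play_rows", "body": {
  "increments": "0.35 0 0 0 0;0.35 0 0 0 0;0.35 0 0 0 0;0.35 0 0 0.01 0;0.35 0 0 0.03 0;0.35 0 0 0.04 0;0.35 0 0 0.04 0;0.35 0 0 0.04 0;0.35 0 0 0.04 0;0.35 -0.02 0.03 0 0;0.35 -0.02 0.03 0 0;0.35 -0.02 0.03 0 0;0.35 -0.02 0.03 0 0;0.35 -0.01 0.04 0 0;0.35 -0.01 0.04 0 0;0.35 0 0.04 0 0;0.35 0 0 0 0"
}}

```text
t: 28.05
ee_pos: [402.7, -161.4, 207.0]
orientation: [-2.282, -2.158, -0.001]
ft_force: [-0.3, -0.4, 0.2]
width: 31.0
```

Run:
```python
from w import *
print(ctrl.get_obs()['ee_pos'])
s=grab('scene'); t=grab('top'); save(s,'scene9.png')
for n,c,r,z0,z1,d in(('soap',(600,-242),45,14,35,s),('reel',(649,-80),25,28,55,s),('pegA',(467,111),40,11,24,s),('pegB',(504,-404),45,12.5,24,s)):
  for nm,d in(('scene',s),('top',t)):
    P=pts(d); m=(P[...,2]>z0)&(P[...,2]<z1)&(np.hypot(P[...,0]-c[0],P[...,1]-c[1])<r)
    if m.sum()>5: print(n,nm,m.sum(),P[m].mean(0).round(1),'ztop',np.percentile(P[m][:,2],90).round(1))
```

```text
[ 402.65603699 -161.39590832  206.96673882]
soap scene 383 [ 596.9 -244.1   20.8] ztop 24.2
soap top 332 [ 599.6 -241.    22.2] ztop 25.7
reel scene 69 [648.2 -82.2  37.2] ztop 40.4
reel top 79 [648.1 -81.2  39.3] ztop 42.3
pegA scene 65 [461.9 105.3  14.4] ztop 16.3
pegA top 104 [462.1 106.6  15.2] ztop 18.0
pegB scene 139 [ 502.3 -408.5   14.4] ztop 16.3
pegB top 6 [ 515.6 -442.    14.6] ztop 15.1
```

View pics/scene9.png

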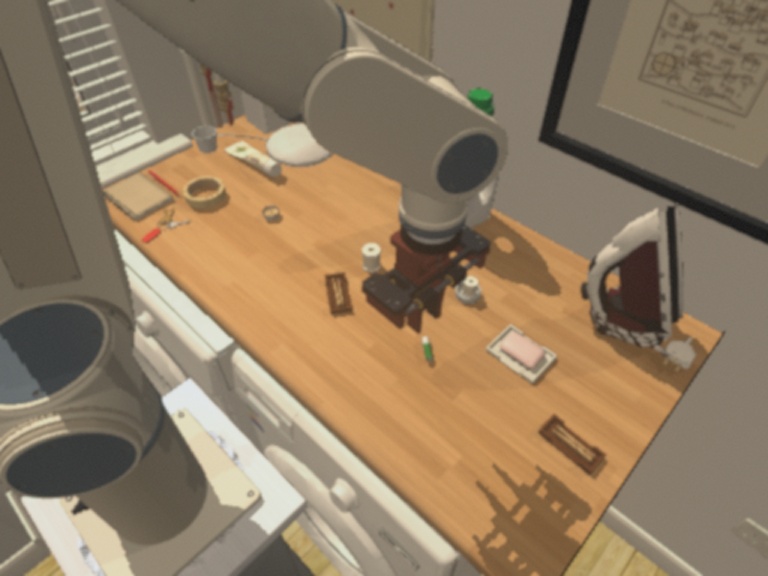

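The last scene view shows everything in its holder: soap at (521,350), reel standing at (470,290), pegs at (338,292) and (573,445). The battery at (427,349) and the tealight at (271,213) are where they were, and the arm is clear.

```bash
python3 -c "
from workcell import ctrl
print(ctrl.close_job())"
```

```text
the job is handed in; nothing more can be done
None
```

The soap is in the white dish, the small cream reel is upright in the steel holder, and one peg lies in each wooden tray, placed in that order. I handed the job in at about 28 s of the 128 s allowed.

- **Final check:** measured top heights in the scene camera were about 24 mm for the soap, 40 mm for the reel and 16 mm for each peg. These match each thing resting on its 4 mm floor, and all were about centred in the last pictures. The battery and tealight look unmoved.
- **Disagreement:** the top camera's depth mask caught almost nothing of the peg in tray B, only 6 pixels, all near one end. The scene camera's depth and picture clearly show that peg lying flat in the tray, so I went by those. Elsewhere the two cameras agreed within about 3 mm.

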